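Lock the shaker platform with its T-pin

TASK

The orbital shaker is going to be moved, so lock its platform: take the orange-handled T-pin out of its white holder, pass its crossbar through the slot in the yellow plate on the shaker's platform, push it gently down against the spring inside until the crossbar is below the catch, give it a quarter turn and let the spring lift it into the catch, then let go and move clear. Feel your way: do not ram the pin against the platform or onto the hard floor under the spring, nor wrench it upwards, and leave the other things on the bench where they are.

Things in the scene. Friction and masses are not known exactly. Their poses are not given: they have to be found in the camera images.
- pin: the loose T-pin, 0.12 kg, upright in the holder. Origin: centre of the underside of the steel crossbar at its foot; z up the shaft. Crossbar 28 (x) x 9 (y) x 7 (z) mm; shaft 10 mm diameter up to z = 80 mm; orange grip bar 46 (x) x 14 (y) x 30 (z) mm, z = 80 to 110 mm, parallel to the crossbar. A half turn about z leaves it the same.
- holder: fixed white block 64 (x) x 56 (y) x 50 (z) mm, origin at the centre of its underside; the pin's foot stands 10 mm above the bench in a slot 33 (x) x 14 (y) mm, 40 mm deep, open upwards. Pull the pin straight up to take it out.
- shaker: fixed grey orbital shaker, blue platform 240 (x) x 230 (y) mm with its top 100 mm above the bench; origin at the centre of its underside, controls on the -x face; a white tube rack with coloured caps stands on the rear (+x) half, up to 162 mm above the bench and from x = 35 mm on; low rails, 112 mm above the bench, along the two y edges.
- slot (a point): centre of the slot at the yellow plate's top face (100 mm above the bench), 65 mm to -x of the shaker's centre; axes are the shaker's. 32 mm long along x, 13 mm wide along y, rim chamfered 1.5 mm, walls straight down. The pin goes in with its x along the slot's x, and is locked with its x along the slot's y.
- spring_high (a point): fixed mark 22 mm under the slot's centre. Inside is a catch with a spring plunger, set to another depth each time and unseen: the crossbar's underside first touches the plunger anywhere from this mark to 22 mm lower. The spring then pushes up 1.5 N per mm, damped (push slowly; it rises gently). 7 mm past first touch (10.5 N) the crossbar is clear to turn, either way; above that it is walled in.
- floor_low (a point): fixed mark 55.5 mm under the slot's centre: lowest place of the hard floor, which lies 11.5 mm past the first touch (17 N of spring). So 13 to 14 N of push is right for turning. Notches lie a quarter turn from the slot; turned within about 10 degrees of that and let go, the pin rises and centres itself in them, to 3.5 mm below first touch, and the spring (5 N) holds it.
- jar: loose white jar with a red lid, 80 mm diameter, 125 mm tall; origin under its centre. Bystander.
- bottle: loose clear bottle with a blue cap, 64 mm diameter, 160 mm tall; origin under its centre. Bystander.
- tip_box: loose blue tip box with a clear lid, 117 x 82 x 67 mm; origin under its centre. Bystander.
- vial: loose amber vial with a black cap, 36 mm diameter, 55 mm tall; origin under its centre. Bystander.
- tape_roll: loose yellow roll of tape lying flat, 84 mm diameter, 19 mm high; origin under its centre. Bystander.
- marker: loose green marker lying on the bench, 16 mm thick, 146 mm long along its x; origin under its middle. Bystander.
- microtube_rack: loose orange microtube rack, 100 x 60 x 36 mm; origin under its centre. Bystander.
Not all that is in view belongs to the job. Leave any black or purple look-alike of the pin alone.

How it is judged:
On the way:
1. the pin's crossbar has passed down through the slot (horizontal distance between pin and slot below 0.008 m and z of pin in the frame of slot below -0.012 m and angle between the x axis of pin and the x axis of slot, either way round below 0.3 rad), for 0.1 s.
At the end, for the whole second after the job is handed in: The pin stands upright (within 0.12 rad) in the slot (within 6 mm of its centre), its crossbar 22 to 52 mm below the plate's top and turned square across the slot (within 0.2 rad), held by the spring, at rest and let go (horizontal distance between pin and slot below 0.006 m and z of pin in the frame of slot between -0.052 and -0.022 m and angle between the x axis of pin and the y axis of slot, either way round below 0.2 rad and angle between pin's own z axis and vertical below 0.12 rad and linear speed of pin below 0.02 m/s and angular speed of pin below 0.2 rad/s and contact force between pin and shaker above 0.5 N and contact force between pin and the fingers below 0.1 N); the robot touches nothing.
It fails at once if the pin is pressed or pulled against the shaker (platform, catch or hard floor) with more than 30 N (contact force between pin and shaker above 30 N).
It fails at once if the arm or gripper hits the shaker with more than 15 N (contact force between any of the fingers, the arm and shaker above 15 N).
It fails at once if another thing on the bench is moved more than 30 mm (distance of any of jar, bottle, tip_box, vial, tape_roll, marker, microtube_rack from where it was at the start of the episode above 0.03 m).
It also fails if it takes over 54 s, if anything falls off the work surface, if the arm or the gripper's body presses on something with over 40 N, if the wrist force passes 120 N, or if a joint passes its speed limit or range.

ROBOT

A 6-joint arm with a two-finger parallel gripper is mounted at the origin on the work surface. World frame = base frame: x ahead of the robot, y to its left, z up, the work surface at z = 0. Lengths are in m, angles in rad, forces in N, time in s.
With the tool pointing down it reaches from about 0.35 to 0.775 m from the base axis. Payload 7.3 kg.
Tool frame: the origin (TCP) lies midway between the tips of the shut fingers; the grasp point (between the pads) lies 19 mm behind it; z points along the fingers, y is the direction in which the jaws open and shut (so a half turn about z gives the same grasp; the last joint's range is limited). The gripper opens to 92 mm and grips with 3 to 60 N. Pads are 19 mm wide; open, the fingers measure 130 mm over their backs; the gripper's body (75 mm by 190 mm) begins 47 mm behind the grasp point.
Start: joints at [-1.274, 0.342, 1.524, -0, 1.275, -0.146], TCP at [0.225, -0.474, 0.227] pointing down, gripper open.
Joint ranges: [-2.53, 2.53], [-0.77, 2.02], [0.04, 2.7], [-1, 4.14], [0.28, 2.66], [-3.11, 3.11]. Speed limits (rad/s): [2.57, 2.57, 3.14, 3.14, 3.14, 3.14].

INTERFACE

Orientations are given as [roll, pitch, yaw] about the fixed x, y, z axes, in that order (R = Rz(yaw) Ry(pitch) Rx(roll)).
In Python, from cell import robot, imaging gives the robot as it stands. The module is installed in compiled form; this text tells all that it offers.
- The arm moves only by the tool send_rows, never from a script. Its argument "plan" is a list of rows, each a list of 3 entries, a list of its own where there are three numbers: the shift along the world's x, y, z in m, then the turn, a rotation vector about the world's x, y, z in rad, then the closure in counts, from 0 (fully open) to 255 (shut). A call has 1 to 20 rows; each row shifts and turns the commanded pose from where the row before left it; what a row does not reach is not made up. A row lasts 1/10 s, in which the tool goes at most 50 mm and 8.59 degrees, less where a joint would pass 70% of its speed; a pose out of reach is approached as far as the arm can. A call is refused whole if a number of a shift passes 0.05 or a number of a turn 0.15, either way. A call with a gripper value outside its range is refused whole. The fingers move at their own pace and stop on an object; "newtons" is the grip in N (left out, the last holds). Time passes only in rows, so rows that do not move let the fingers close. It gives the time, the measured TCP pose, the force and the opening at its end, in the units of the state.
- robot.observe(): the state, without advancing time (a new reading comes with each control period).
- imaging.read_camera(name): name is "side" or "top" or "wrist"; returns a dict with "pixels" (384x512x3 uint8, red, green, blue), "fx", "fy", "cx", "cy" (pixels), "world_from_camera" (4x4, takes a point from camera to world coordinates). Camera axes: x right, y down, z forward; pixel columns grow to the right and rows downward; lengths in m; the calibration is good to about 2 mm. A picture is of the moment at which its call begins. There is no depth.
- robot.hand_in(): hands the job in, once; it reports no verdict.
The state is a dict: "time": time; "qpos": joint angles; "qvel": joint speeds; "joint_efforts": joint torques, N m; "tool_pos": TCP position; "tool_rot": TCP orientation; "contact_force": force on the tool from outside, world axes, zero at the start; "torque": the same for the moment, N m; "opening": finger opening in m.
Only numpy, scipy, OpenCV 4.12 (cv2) and the standard library are available. Lean on these libraries where they do the work, as an engineer would, in place of code of your own. Each camera call takes 0.05 s, during which the arm holds its last target.

## Working session

There is one attempt and no reset: what is moved stays moved. The work goes in short steps, Python scripts to look and compute and a tool call to move; the robot and the scene stay as the last step left them, time stands still between calls to the robot, and variables do not carry over. Pictures are saved under pics/ and viewed, and the job is handed in when it is done.

Besides the shell and the picture viewer there is one more tool, called after "Call:" as a command line: name --argument value ..., lists and objects as JSON in quotes. send_rows: Moves the arm, as the interface text tells. Its arguments: {"type":"object","properties":{"plan":{"type":"array"},"newtons":{"type":"number"}},"required":["plan"]}

```bash
mkdir -p pics; cat > h.py <<'E'
import numpy as np, cv2
from cell import robot, imaging
def grab(n,tag):
    c=imaging.read_camera(n); np.savez(f'pics/{n}_{tag}.npz',**c)
    cv2.imwrite(f'pics/{n}_{tag}.png',c['pixels'][:,:,::-1]); return c
def ray(c,u,v):
    T=np.array(c['world_from_camera']); d=T[:3,:3]@np.array([(u-c['cx'])/c['fx'],(v-c['cy'])/c['fy'],1]); return T[:3,3],d
def onz(c,u,v,z):
    o,d=ray(c,u,v); return o+d*(z-o[2])/d[2]
def proj(c,p):
    T=np.array(c['world_from_camera']); q=T[:3,:3].T@(np.array(p)-T[:3,3]); return c['fx']*q[0]/q[2]+c['cx'],c['fy']*q[1]/q[2]+c['cy']
def tri(c1,p1,c2,p2):
    o1,d1=ray(c1,*p1);o2,d2=ray(c2,*p2)
    s=np.linalg.lstsq(np.c_[d1,-d2],o2-o1,rcond=None)[0]
    a=o1+s[0]*d1;b=o2+s[1]*d2;return (a+b)/2,np.linalg.norm(a-b)
E
python3 - <<'E'
from h import *
for n in ("side","top","wrist"):
    c=grab(n,"0"); print(n,c['fx'],c['cx'],np.round(c['world_from_camera'],3).tolist())
print(robot.observe())
E
```

```text
side 474.2854050424493 265.4176232416694 [[-0.759, -0.463, 0.457, -0.105], [-0.651, 0.53, -0.544, 0.776], [0.01, -0.711, -0.704, 1.051], [0.0, 0.0, 0.0, 1.0]]
top 457.4925157091234 260.85250542804545 [[-0.029, -0.986, 0.163, 0.312], [-1.0, 0.029, -0.004, 0.022], [-0.001, -0.164, -0.987, 1.446], [0.0, 0.0, 0.0, 1.0]]
wrist 303.4065702197954 253.67405437492715 [[0.429, -0.867, -0.254, 0.293], [-0.903, -0.412, -0.118, -0.441], [-0.003, 0.28, -0.96, 0.384], [0.0, 0.0, 0.0, 1.0]]
{'time': 0.15, 'qpos': array([-1.27399664e+00,  3.42543287e-01,  1.52477139e+00,  1.53570255e-05,
        1.27538537e+00, -1.45968188e-01]), 'qvel': array([ 0.00034191, -0.003331  , -0.00172106, -0.00058622, -0.00205242,
       -0.0006229 ]), 'joint_efforts': array([-1.30972448e-04, -4.31470084e+01, -2.44353282e+01,  7.15775345e-02,
        5.37440297e-02, -8.44144620e-05]), 'tool_pos': array([ 0.22488636, -0.47407657,  0.22622382]), 'tool_rot': array([-3.14049917e+00, -1.75601878e-04,  4.42763297e-01]), 'contact_force': array([ 0.3946736 ,  0.09378409, -0.56503159]), 'torque': array([ 0.04222757,  0.02244794, -0.04332631]), 'opening': 0.09170506931132351}
```

View pics/side_0.png

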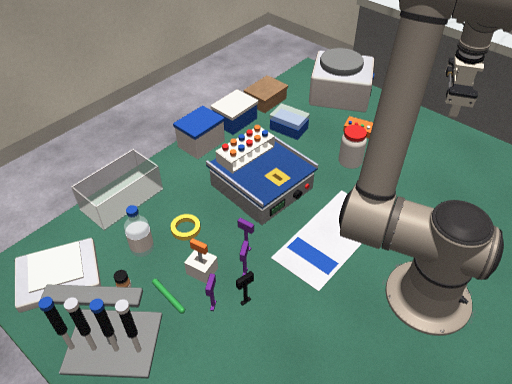

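View pics/top_0.png

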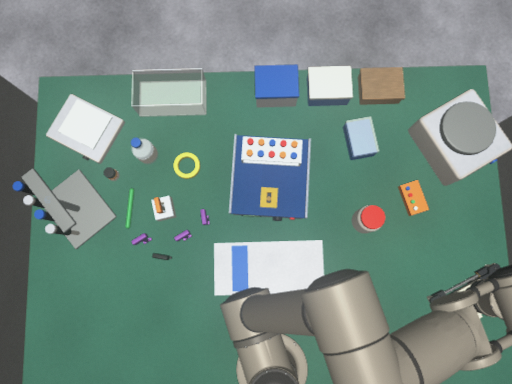

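View pics/wrist_0.png

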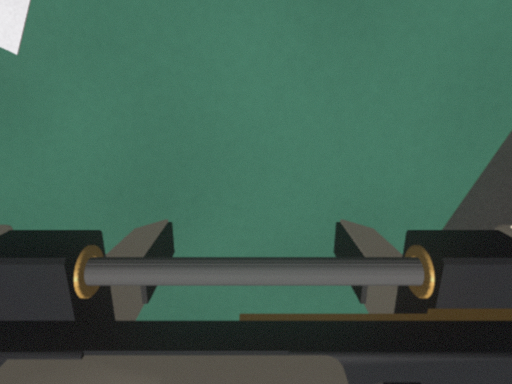

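Candidates, by top-view pixel:
- orange handle in the white block at (158,206), side (200,247)
- purple look-alikes at (205,217), (183,236) and (140,239)
- black look-alike at (161,257)

Only the first one is orange and standing in a white holder. I'll confirm it with crops and measure.

```bash
python3 - <<'E'
from h import *
t=dict(np.load('pics/top_0.npz'));s=dict(np.load('pics/side_0.npz'))
def crop(c,u0,u1,v0,v1,k):return cv2.resize(c['pixels'][v0:v1,u0:u1,::-1],None,fx=k,fy=k,interpolation=cv2.INTER_CUBIC)
a=crop(t,140,180,190,225,9);b=crop(s,175,225,230,285,6);d=crop(t,225,315,130,225,4);e=crop(s,200,325,120,220,3)
W=np.zeros((700,800,3),np.uint8)
W[:a.shape[0],:a.shape[1]]=a;W[:b.shape[0],400:400+b.shape[1]]=b
W=cv2.resize(W,None,fx=.8,fy=.8) if 0 else W
W=W[:340]; cv2.imwrite('pics/crop1.png',W)
X=np.zeros((400,760,3),np.uint8);X[:d.shape[0],:d.shape[1]]=d;X[:e.shape[0],380:380+e.shape[1]]=e;cv2.imwrite('pics/crop2.png',X)
def mask(c,lo,hi,box):
    h=cv2.cvtColor(c['pixels'],cv2.COLOR_RGB2HSV);m=cv2.inRange(h,lo,hi);k=np.zeros_like(m);u0,u1,v0,v1=box;k[v0:v1,u0:u1]=m[v0:v1,u0:u1];return k
for n,c,box in(('top',t,(140,180,190,225)),('side',s,(175,225,230,270))):
    m=mask(c,(5,150,80),(18,255,255),box);v,u=np.nonzero(m);print(n,'orange',len(u),u.mean(),v.mean(),u.min(),u.max(),v.min(),v.max(),cv2.minAreaRect(np.c_[u,v].astype(np.float32)))
for n,c,box in(('top',t,(255,285,180,215)),('side',s,(255,300,160,195))):
    m=mask(c,(18,120,80),(32,255,255),box);cs,_=cv2.findContours(m,cv2.RETR_EXTERNAL,2);q=max(cs,key=cv2.contourArea);r=cv2.minAreaRect(q);print(n,'yellow',r)
    for p in cv2.boxPoints(r): print(p,np.round(onz(c,*p,.1),4))
    m2=np.zeros_like(m);cv2.drawContours(m2,[cv2.convexHull(q)],-1,255,-1);v,u=np.nonzero(m2);print('cent',u.mean(),v.mean(),onz(c,u.mean(),v.mean(),.1))
E
```

```text
top orange 35 157.0857142857143 203.97142857142856 155 160 198 211 ((157.30770874023438, 204.53846740722656), (13.728129386901855, 3.1378581523895264), 78.69007110595703)
side orange 170 198.15882352941176 245.6529411764706 190 207 238 253 ((198.3000030517578, 245.9000244140625), (20.124608993530273, 9.391485214233398), 26.56505012512207)
top yellow ((268.5, 197.5), (19.0, 15.0), 90.0)
[261. 188.] [0.5339 0.0169 0.1   ]
[276. 188.] [ 0.5326 -0.0278  0.1   ]
[276. 207.] [ 0.4756 -0.0259  0.1   ]
[261. 207.] [0.4769 0.0185 0.1   ]
cent 268.6038961038961 197.3116883116883 [ 0.50519938 -0.00491225  0.1       ]
side yellow ((277.0338134765625, 176.45269775390625), (21.273317337036133, 13.25223159790039), 35.53767776489258)
[264.52707 175.66216] [0.5356 0.0187 0.1   ]
[272.22977 164.87837] [ 0.5485 -0.0313  0.1   ]
[289.54056 177.24324] [ 0.4769 -0.0239  0.1   ]
[281.83786 188.02702] [0.466  0.0248 0.1   ]
cent 277.0395256916996 176.49407114624506 [ 0.50608927 -0.00247691  0.1       ]
```

View pics/crop1.png

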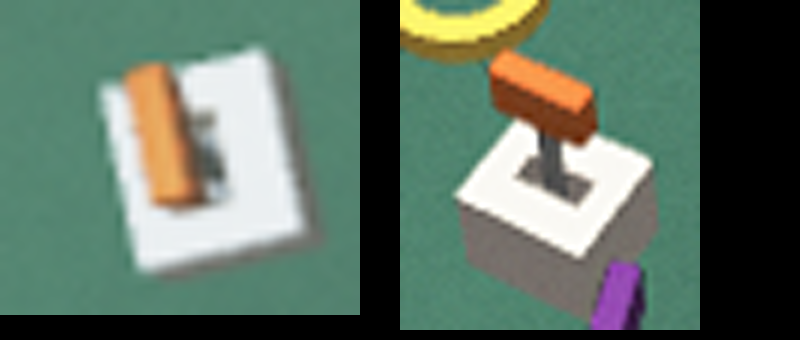

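View pics/crop2.png

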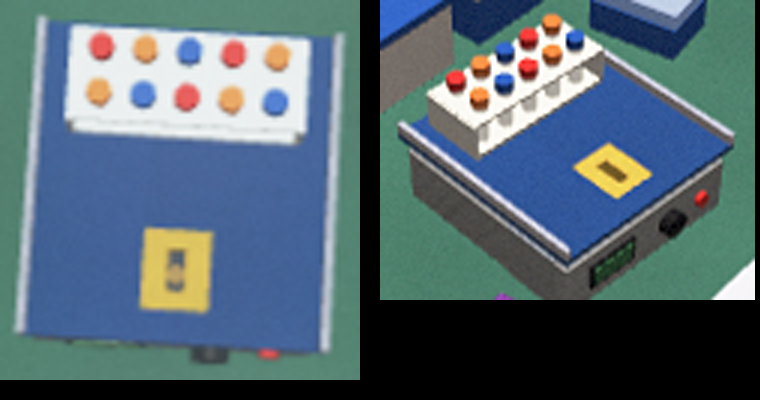

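The crop confirms it: the orange bar stands over a slot in the white block, and the shaker's plate has its dark slot at about (268.5,197) in the top view. Next, coordinates.

```bash
python3 - <<'E'
from h import *
t=dict(np.load('pics/top_0.npz'));s=dict(np.load('pics/side_0.npz'))
def pts(c,P,k,u0,v0,z):
    A=np.array([onz(c,u0+(x+.5)/k-.5,v0+(y+.5)/k-.5,z)[:2] for x,y in P]);print(np.round(A,4).tolist(),'mean',A.mean(0).round(4));return A
ang=lambda d:np.degrees(np.arctan2(d[1],d[0])).round(1)
g=pts(t,[(127,68),(165,63),(203,200),(158,207)],9,140,190,.12);print(ang(g[2]-g[1]),ang(g[3]-g[0]))
h=pts(t,[(100,87),(262,48),(305,235),(140,272)],9,140,190,.05);print(ang(h[3]-h[0]),ang(h[2]-h[1]),ang(h[1]-h[0]),ang(h[2]-h[3]),np.linalg.norm(h[0]-h[1]),np.linalg.norm(h[2]-h[1]))
# side grip top
g=pts(s,[(500,52),(594,92),(583,114),(489,72)],6,175-400/6,230,.12);print(ang(g[1]-g[0]))
h=pts(s,[(455,195),(525,118),(652,160),(580,258)],6,175-400/6,230,.05);print(ang(h[3]-h[0]),ang(h[2]-h[1]))
r=pts(t,[(40,20),(20,330),(325,350),(340,35)],4,225,130,.112);print(ang(r[0]-r[1]),ang(r[3]-r[2]))
y=pts(t,[(143,228),(213,233),(208,312),(140,308)],4,225,130,.1);print(ang(y[0]-y[3]),ang(y[1]-y[2]))
y=pts(s,[(612,144),(652,174),(614,200),(574,168)],3,200-380/3,120,.1);print(ang(y[0]-y[1]),ang(y[3]-y[2]))
sl=pts(t,[(176,270)],4,225,130,.1);pts(s,[(613,172)],3,200-380/3,120,.1)
sr=pts(s,[(400-0,127),(568,252),(733,135)],3,200-380/3,120,.112)
E
```

```text
[[0.5127, 0.332], [0.514, 0.3197], [0.4688, 0.307], [0.4669, 0.3216]] mean [0.4906 0.3201]
-164.4 -167.1
[[0.517, 0.3575], [0.5289, 0.3021], [0.4641, 0.2872], [0.4531, 0.3433]] mean [0.4908 0.3226]
-167.4 -167.1 -77.9 -78.9 0.05666563391383228 0.06649971350930109
[[0.5126, 0.3257], [0.4682, 0.3148], [0.4635, 0.3256], [0.5083, 0.3359]] mean [0.4882 0.3255]
-166.1
[[0.5164, 0.3578], [0.5238, 0.3099], [0.466, 0.2896], [0.4531, 0.3453]] mean [0.4898 0.3256]
-168.8 -160.6
[[0.6972, 0.0917], [0.463, 0.1109], [0.4418, -0.1118], [0.679, -0.1338]] mean [ 0.5702 -0.0107]
-4.7 -5.3
[[0.5381, 0.0186], [0.5328, -0.0335], [0.4737, -0.0277], [0.4781, 0.0226]] mean [ 0.5057 -0.005 ]
-3.8 -5.6
[[0.5301, -0.0313], [0.4741, -0.024], [0.4791, 0.0273], [0.536, 0.0191]] mean [ 0.5048 -0.0022]
-7.4 -8.2
[[0.5058, -0.005]] mean [ 0.5058 -0.005 ]
[[0.5041, -0.0014]] mean [ 0.5041 -0.0014]
[[0.6941, 0.097], [0.4608, 0.1148], [0.4413, -0.1091]] mean [0.5321 0.0343]
```

Call:
send_rows --plan '[[[0.005,0.02,0.03],[0,0,-0.018],0],[[0.02,0.028,0.03],[0,0,-0.018],0],[[0.02,0.028,0.02],[0,0,-0.018],0],[[0.02,0.028,0.02],[0,0,-0.018],0],[[0.02,0.028,0],[0,0,-0.018],0],[[0.02,0.028,0],[0,0,-0.018],0],[[0.02,0.028,0],[0,0,-0.018],0],[[0.02,0.028,0],[0,0,-0.018],0],[[0.02,0.028,0],[0,0,-0.018],0],[[0.02,0.028,0],[0,0,-0.018],0],[[0.02,0.028,0],[0,0,-0.018],0],[[0.02,0.028,0],[0,0,-0.018],0]]' --newtons 20

```text
time: 1.35
tool_pos: [0.4505, -0.145, 0.3266]
tool_rot: [-3.142, 0.0, 0.226]
contact_force: [0.8, -1.4, 1.4]
opening: 0.092
```

Call:
send_rows --plan '[[[0,0.03,0],[0,0,-0.05],0],[[0,0.04,0],[0,0,-0.08],0],[[0,0.04,0],[0,0,-0.08],0],[[0,0.03,0],[0,0,-0.08],0],[[0,0,0],[0,0,0],0],[[0,0,0],[0,0,0],0]]'

```text
time: 1.95
tool_pos: [0.4499, -0.0061, 0.3266]
tool_rot: [3.141, 0.0, -0.06]
contact_force: [0.5, 0.6, 0.2]
opening: 0.092
```

```bash
python3 - <<'E'
from h import *
c=grab("wrist","slot"); print(robot.observe()['tool_pos'],robot.observe()['tool_rot'])
print(proj(c,(.505,-.003,.1)))
E
```

```text
[ 0.4499714  -0.00676861  0.32661564] [ 3.14104700e+00  2.04288027e-04 -6.18284243e-02]
(np.float64(249.0393864834488), np.float64(115.87052755855515))
```

View pics/wrist_slot.png

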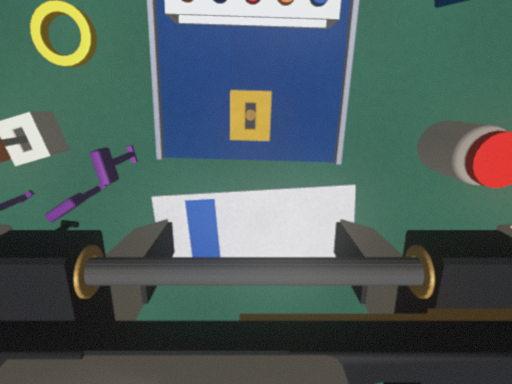

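The wrist view shows the yellow plate at (251,116), with the slot nearly vertical in the image. I'll measure it with contours.

```bash
python3 - <<'E'
from h import *
c=dict(np.load('pics/wrist_slot.npz'))
hs=cv2.cvtColor(c['pixels'],cv2.COLOR_RGB2HSV)
m=cv2.inRange(hs,(15,120,120),(32,255,255));m[:80]=0;m[160:]=0;m[:,:215]=0;m[:,290:]=0
cs,_=cv2.findContours(m,cv2.RETR_EXTERNAL,cv2.CHAIN_APPROX_NONE);q=max(cs,key=cv2.contourArea)
W=np.array([onz(c,*p[0],.1)[:2] for p in q],np.float32);print('plate',cv2.minAreaRect(W))
k=np.zeros_like(m);cv2.drawContours(k,[q],-1,255,-1)
d=cv2.bitwise_and(k,cv2.inRange(hs,(0,0,0),(255,255,130)));cs,_=cv2.findContours(d,0,2)
for q in cs:
    if len(q)<5: continue
    W=np.array([onz(c,*p[0],.1)[:2] for p in q],np.float32);print('slot',cv2.boundingRect(q),cv2.minAreaRect(W))
# rails/platform: blue platform edges
b=cv2.inRange(hs,(105,120,40),(125,255,200));b[:30]=0;b[150:]=0
for rows in [(40,140)]:
    L=[];R=[]
    for v in range(*rows):
        u=np.nonzero(b[v,120:380])[0]+120
        L.append(onz(c,u.min(),v,.1)[:2]);R.append(onz(c,u.max(),v,.1)[:2])
    for X in(np.array(L),np.array(R)):
        vx,vy,x0,y0=cv2.fitLine(X.astype(np.float32),cv2.DIST_HUBER,0,.01,.01).ravel();print('edge yaw',np.degrees(np.arctan(vy/vx)),'y at x=.505',y0+vy/vx*(.505-x0))
cv2.imwrite('pics/slotz.png',cv2.resize(c['pixels'][85:150,215:290,::-1],None,fx=8,fy=8,interpolation=cv2.INTER_CUBIC))
E
```

```text
plate ((0.5052366852760315, -0.003993704915046692), (0.04935479536652565, 0.059353213757276535), 84.89217376708984)
slot (245, 119, 10, 10) ((0.49570560455322266, -0.0029571345075964928), (0.011239616200327873, 0.010996530763804913), 86.54613494873047)
slot (246, 103, 10, 9) ((0.5154587626457214, -0.005456711631268263), (0.01107664406299591, 0.009488118812441826), 86.54646301269531)
edge yaw -5.179904 y at x=.505 0.10471294
edge yaw -5.122057 y at x=.505 -0.112669
```

View pics/slotz.png

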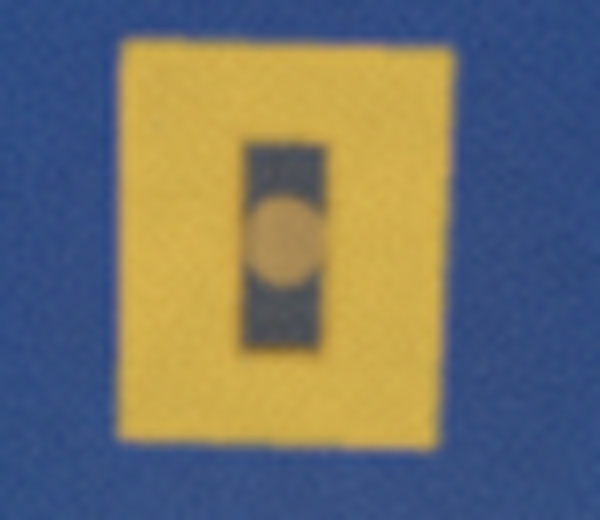

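Call:
send_rows --plan '[[[-0.002,0.02,0],[0,0,0.03],0],[[-0.002,0.035,0],[0,0,0.03],0],[[-0.002,0.035,0],[0,0,0.03],0],[[-0.002,0.035,-0.01],[0,0,0.03],0],[[-0.002,0.035,-0.01],[0,0,0.03],0],[[-0.002,0.035,-0.01],[0,0,0.03],0],[[-0.002,0.035,-0.01],[0,0,0.03],0],[[-0.002,0.035,-0.01],[0,0,0.03],0],[[-0.002,0.03,0],[0,0,0.03],0],[[-0.002,0.02,0],[0,0,0.02],0],[[0,0,0],[0,0,0],0],[[0,0,0],[0,0,0],0],[[0,0,0],[0,0,0],0]]'

```text
time: 3.3
tool_pos: [0.4305, 0.3072, 0.2767]
tool_rot: [3.141, 0.0, 0.225]
contact_force: [0.3, 0.1, -0.1]
opening: 0.0921
```

```bash
python3 - <<'E'
from h import *
c=grab("wrist","pin"); print(robot.observe()['tool_pos'],robot.observe()['tool_rot'])
print(proj(c,(.490,.322,.12)))
E
```

```text
[0.43050419 0.30724133 0.27680486] [3.14112701e+00 3.90606096e-05 2.24838992e-01]
(np.float64(253.31537863372063), np.float64(113.39368883141917))
```

View pics/wrist_pin.png

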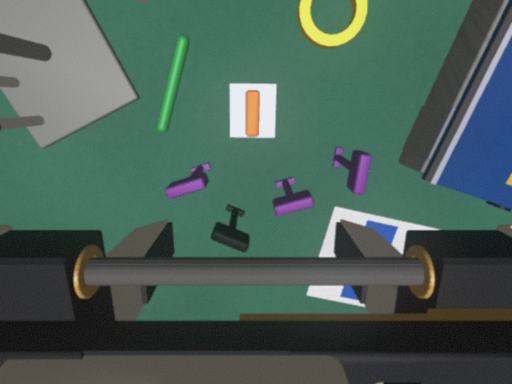

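The orange grip is at (252,113), over the white holder. The purple and black look-alikes are lying or standing clear of it.

```bash
python3 - <<'E'
from h import *
c=dict(np.load('pics/wrist_pin.npz'))
hs=cv2.cvtColor(c['pixels'],cv2.COLOR_RGB2HSV)
def rect(m,z):
    m[:70]=0;m[150:]=0;m[:,:215]=0;m[:,290:]=0
    cs,_=cv2.findContours(m,0,cv2.CHAIN_APPROX_NONE);q=max(cs,key=cv2.contourArea)
    print(cv2.boundingRect(q),cv2.minAreaRect(np.array([onz(c,*p[0],z)[:2] for p in q],np.float32)))
rect(cv2.inRange(hs,(5,120,80),(20,255,255)),.12)
rect(cv2.inRange(hs,(5,120,215),(20,255,255)),.12)
w=cv2.inRange(hs,(0,0,170),(255,60,255));w|=cv2.inRange(hs,(5,120,80),(20,255,255));rect(w,.05)
for p in ((230,83),(275,83),(275,137),(229,137)): print(onz(c,*p,.05))
cv2.imwrite('pics/pinz.png',cv2.resize(c['pixels'][75:145,220:285,::-1],None,fx=8,fy=8,interpolation=cv2.INTER_CUBIC))
E
```

```text
(246, 91, 13, 45) ((0.4896768629550934, 0.32325688004493713), (0.04323465749621391, 0.01217335369437933), 12.492352485656738)
(247, 92, 12, 43) ((0.4897891581058502, 0.32289376854896545), (0.0412762388586998, 0.010912378318607807), 12.545259475708008)
(229, 83, 48, 55) ((0.48984062671661377, 0.3231956958770752), (0.06443770974874496, 0.057204414159059525), 12.89767837524414)
[0.51524207 0.3566091  0.05      ]
[0.52730459 0.30393157 0.05      ]
[0.46478036 0.2883095  0.05      ]
[0.45183375 0.34482822 0.05      ]
```

View pics/pinz.png

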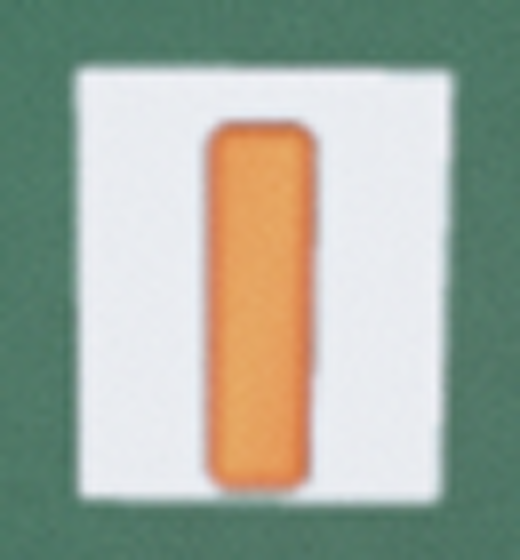

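Call:
send_rows --plan '[[[0.02,0.005,-0.01],[0,0,-0.004],0],[[0.02,0.005,-0.02],[0,0,0],0],[[0.0193,0.0058,-0.02],[0,0,0],0],[[0,0,-0.025],[0,0,0],0],[[0,0,-0.025],[0,0,0],0],[[0,0,-0.025],[0,0,0],0],[[0,0,-0.025],[0,0,0],0],[[0,0,-0.02],[0,0,0],0],[[0,0,-0.019],[0,0,0],0],[[0,0,0],[0,0,0],0],[[0,0,0],[0,0,0],0],[[0,0,0],[0,0,0],0]]'

```text
time: 4.55
tool_pos: [0.4902, 0.3244, 0.0892]
tool_rot: [-3.141, -0.002, 0.222]
contact_force: [0.5, 0.8, -0.3]
opening: 0.0919
```

```bash
python3 - <<'E'
from h import *
c=grab("wrist","g"); print(robot.observe()['tool_pos'],robot.observe()['tool_rot'],robot.observe()['contact_force'])
E
```

```text
[0.49013717 0.32451173 0.0891805 ] [-3.14115303e+00 -2.40914981e-03  2.22435820e-01] [-0.35626271 -0.08418681 -0.18563339]
```

View pics/wrist_g.png

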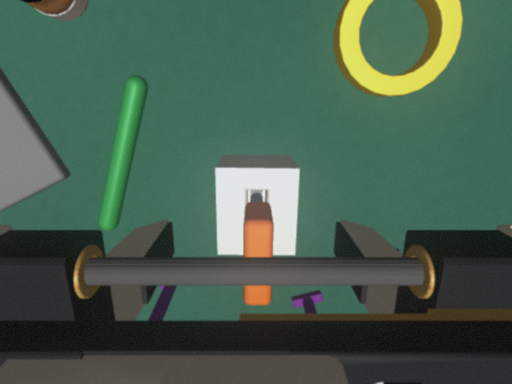

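The grip bar is centred between the fingers (column 258), so I'm closing.

Call:
send_rows --plan '[[[0,-0.001,0],[0,0,0],60],[[0,0,0],[0,0,0],120],[[0,0,0],[0,0,0],180],[[0,0,0],[0,0,0],230],[[0,0,0],[0,0,0],255],[[0,0,0],[0,0,0],255],[[0,0,0],[0,0,0],255],[[0,0,0],[0,0,0],255],[[0,0,0],[0,0,0],255],[[0,0,0],[0,0,0],255]]' --newtons 40

```text
time: 5.6
tool_pos: [0.4893, 0.3234, 0.0877]
tool_rot: [3.141, 0.0, 0.223]
contact_force: [0.3, 0.4, -0.2]
opening: 0.0161
```

Call:
send_rows --plan '[[[0,0,0],[0,0,0],255],[[0,0,0],[0,0,0],255],[[0,0,0],[0,0,0],255]]'

```text
time: 5.9
tool_pos: [0.4892, 0.3234, 0.0877]
tool_rot: [3.141, 0.0, 0.223]
contact_force: [-0.3, 0.0, -0.0]
opening: 0.0138
```

Call:
send_rows --plan '[[[0,0,0.005],[0,0,0],255],[[0,0,0.01],[0,0,0],255],[[0,0,0.01],[0,0,0],255],[[0,0,0.015],[0,0,0],255],[[0,0,0.02],[0,0,0],255],[[0,0,0.03],[0,0,0],255],[[0,0,0.03],[0,0,0],255],[[0,0,0.03],[0,0,0],255],[[0,0,0],[0,0,0],255],[[0,0,0],[0,0,0],255],[[0,0,0],[0,0,0],255]]'

```text
time: 7.0
tool_pos: [0.4886, 0.3231, 0.2368]
tool_rot: [3.141, 0.002, 0.223]
contact_force: [-0.9, -0.1, -1.4]
opening: 0.0136
```

```bash
python3 - <<'E'
from h import *
o=robot.observe();print(o['tool_pos'],o['tool_rot'],o['contact_force'],o['opening'])
a=grab("wrist","l");s=grab("side","l")
cv2.imwrite('pics/l.png',np.hstack([cv2.resize(a['pixels'][130:,150:360],(400,484)),cv2.resize(s['pixels'][150:300,130:290],(400,375)).copy() if 0 else cv2.resize(s['pixels'][120:300,130:280],(400,484))])[:,:,::-1])
E
```

```text
[0.48861802 0.32310725 0.23676148] [3.14099460e+00 2.07417968e-03 2.22826457e-01] [-0.93961871 -0.0618801  -1.38672234] 0.013636070030365766
```

View pics/l.png

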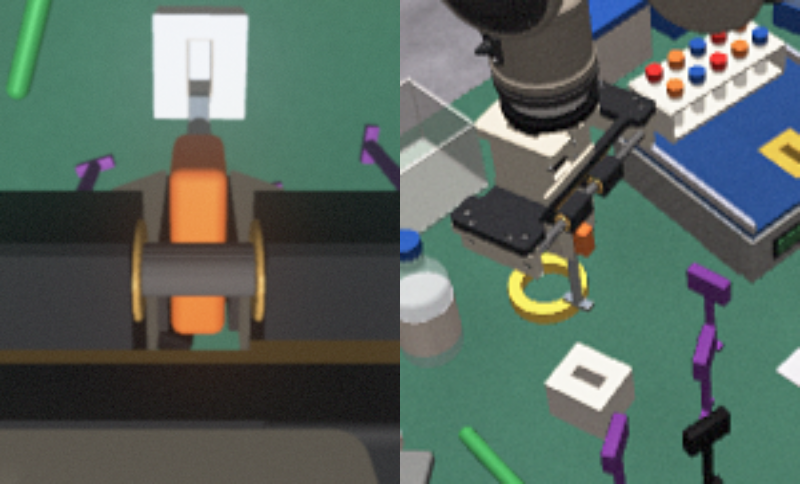

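Call:
send_rows --plan '[[[0,-0.02,0],[0,0,-0.02],255],[[0.002,-0.03,0],[0,0,-0.035],255],[[0.002,-0.035,0],[0,0,-0.035],255],[[0.002,-0.035,0],[0,0,-0.035],255],[[0.002,-0.035,0],[0,0,-0.035],255],[[0.002,-0.035,0],[0,0,-0.035],255],[[0.002,-0.035,0],[0,0,-0.035],255],[[0.002,-0.035,0],[0,0,-0.035],255],[[0.002,-0.035,0],[0,0,-0.035],255],[[0.002,-0.02,0],[0,0,-0.012],255],[[0,-0.012,0],[0,0,0],255],[[0,0,-0.02],[0,0,0],255],[[0,0,-0.02],[0,0,0],255],[[0,0,0],[0,0,0],255],[[0,0,0],[0,0,0],255],[[0,0,0],[0,0,0],255]]'

```text
time: 8.7
tool_pos: [0.5078, -0.0033, 0.1987]
tool_rot: [3.142, -0.001, -0.089]
contact_force: [0.1, 0.4, -1.6]
opening: 0.0138
```

```bash
python3 - <<'E'
from h import *
o=robot.observe();print(o['tool_pos'],o['tool_rot'],o['contact_force'],o['opening'],o['qpos'])
a=grab("wrist","m");s=grab("side","m");t=grab("top","m")
cv2.imwrite('pics/m.png',np.hstack([cv2.resize(a['pixels'][100:300,170:340],(400,470)),cv2.resize(s['pixels'][100:220,210:310],(400,470))])[:,:,::-1])
E
```

```text
[ 0.50783283 -0.00329627  0.19866049] [ 3.14150135e+00 -1.45936213e-03 -8.85265603e-02] [ 0.05121707  0.35471894 -1.5983338 ] 0.013760090129332712 [-1.57510147e-01  3.35054631e-01  1.61641572e+00  1.02452275e-05
  1.18866012e+00  1.50180899e+00]
```

View pics/m.png

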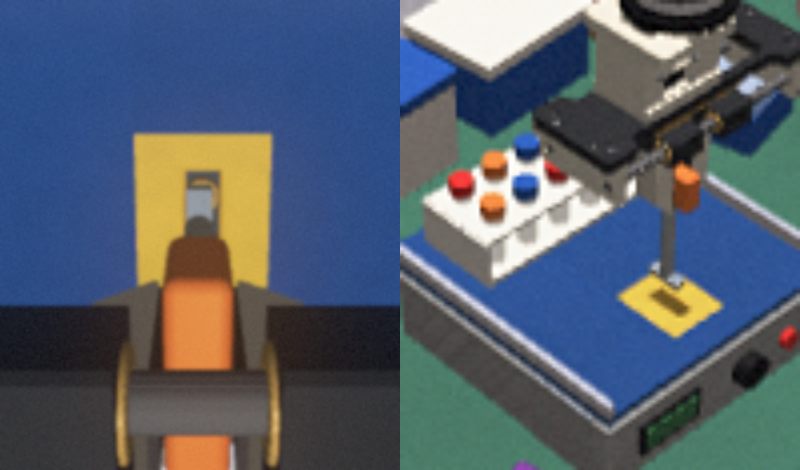

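```bash
python3 - <<'E'
from h import *
a=dict(np.load('pics/wrist_m.npz'))
cv2.imwrite('pics/mz.png',cv2.resize(a['pixels'][150:215,220:295,::-1],None,fx=8,fy=8,interpolation=cv2.INTER_CUBIC))
for x,y,z in((.5053,-.0041,.1),): print(proj(a,(x,y,z)))
p=np.array([.5078,-.0033]);c,s=np.cos(-.0885),np.sin(-.0885)
for dx,dy,z in((14,4.5,.128),(14,-4.5,.128),(14,4.5,.121),(14,-4.5,.121)):
    q=p+np.array([c*dx-s*dy,s*dx+c*dy])/1000;u=proj(a,(*q,z));print('crossbar exp',np.round((np.array(u)-[220,150])*8,0))
p=np.array([.5053,-.0041])
for dx,dy,z in((16,6.5,.1),(16,-6.5,.1),(30,25,.1),(30,-25,.1)):
    q=p+np.array([c*dx-s*dy,s*dx+c*dy])/1000;u=proj(a,(*q,z));print('slot/plate exp',np.round((np.array(u)-[220,150])*8,0))
E
```

```text
(np.float64(255.6577890034854), np.float64(190.38359309807217))
crossbar exp [231. 245.]
crossbar exp [323. 245.]
crossbar exp [232. 227.]
crossbar exp [322. 227.]
slot/plate exp [226. 182.]
slot/plate exp [345. 182.]
slot/plate exp [52. 55.]
slot/plate exp [519.  55.]
```

View pics/mz.png

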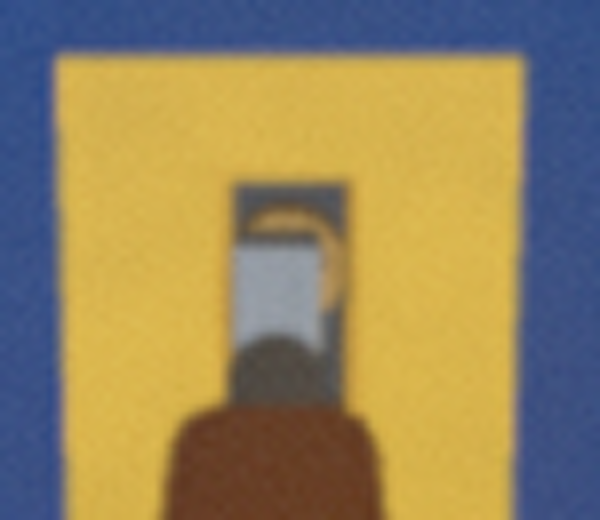

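Call:
send_rows --plan '[[[-0.003,-0.0012,0],[0,0,-0.001],255],[[0,0,-0.006],[0,0,0],255],[[0,0,-0.006],[0,0,0],255],[[0,0,-0.005],[0,0,0],255],[[0,0,0],[0,0,0],255],[[0,0,0],[0,0,0],255]]'

```text
time: 9.45
tool_pos: [0.5042, -0.0047, 0.1805]
tool_rot: [3.142, 0.001, -0.09]
contact_force: [-0.1, 1.0, -0.3]
opening: 0.0138
```

```bash
python3 - <<'E'
from h import *
o=robot.observe();print(o['tool_pos'],o['tool_rot'],o['contact_force'],o['torque'])
a=grab("wrist","n")
cv2.imwrite('pics/nz.png',cv2.resize(a['pixels'][150:225,220:295,::-1],None,fx=8,fy=8,interpolation=cv2.INTER_CUBIC))
E
```

```text
[ 0.50421896 -0.00474882  0.18049622] [ 3.14156018e+00  5.63018156e-04 -9.02324915e-02] [-0.05972535  0.95558514 -0.30914904] [0.05113425 0.04752038 0.0158058 ]
```

View pics/nz.png

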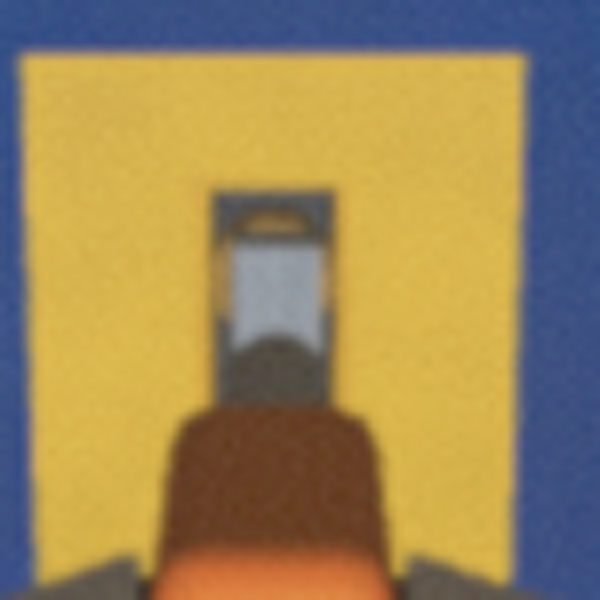

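```bash
python3 - <<'E'
from h import *
a=dict(np.load('pics/wrist_n.npz'))
def unp(x,y,z): return onz(a,220+(x+.5)/8-.5,150+(y+.5)/8-.5,z)
R=lambda p:(np.array(p)-[0,0,0])
c,s=np.cos(-.0895),np.sin(-.0895)
zt=.1805-.0777+.007
f=unp(277.5,242,zt);g=unp(274,188,.1)
print('pin est',f[:2]-.014*np.array([c,s]),'slot est',g[:2]-.016*np.array([c,s]))
E
```

```text
pin est [ 0.50471604 -0.00454534] slot est [ 0.50578073 -0.00430003]
```

Call:
send_rows --plan '[[[0.001,0.0002,0],[0,0,0],255],[[0,0,-0.001],[0,0,0],255],[[0,0,-0.001],[0,0,0],255],[[0,0,-0.001],[0,0,0],255],[[0,0,-0.001],[0,0,0],255],[[0,0,-0.001],[0,0,0],255],[[0,0,0],[0,0,0],255]]'

```text
time: 10.2
tool_pos: [0.5052, -0.0046, 0.1756]
tool_rot: [3.141, 0.0, -0.09]
contact_force: [0.1, 0.2, -1.5]
opening: 0.014
```

Foot is now at about 0.098 with no contact force, so it is entering the slot. Continuing slowly.

Call:
send_rows --plan '[[[0,0,-0.001],[0,0,0],255],[[0,0,-0.001],[0,0,0],255],[[0,0,-0.001],[0,0,0],255],[[0,0,-0.001],[0,0,0],255],[[0,0,0],[0,0,0],255]]'

```text
time: 10.7
tool_pos: [0.5052, -0.0046, 0.1716]
tool_rot: [3.142, 0.0, -0.09]
contact_force: [0.1, -0.1, -1.0]
opening: 0.0136
```

Call:
send_rows --plan '[[[0,0,-0.002],[0,0,0],255],[[0,0,-0.002],[0,0,0],255],[[0,0,-0.002],[0,0,0],255],[[0,0,-0.002],[0,0,0],255],[[0,0,0],[0,0,0],255]]'

```text
time: 11.2
tool_pos: [0.5051, -0.0045, 0.1634]
tool_rot: [3.142, 0.001, -0.09]
contact_force: [-0.1, 0.3, -1.3]
opening: 0.014
```

Call:
send_rows --plan '[[[0,0,-0.002],[0,0,0],255],[[0,0,-0.002],[0,0,0],255],[[0,0,-0.002],[0,0,0],255],[[0,0,-0.001],[0,0,0],255],[[0,0,0],[0,0,0],255]]'

```text
time: 11.7
tool_pos: [0.5052, -0.0046, 0.1566]
tool_rot: [3.141, 0.0, -0.09]
contact_force: [-0.8, -0.1, -1.7]
opening: 0.0137
```

Call:
send_rows --plan '[[[0,0,-0.001],[0,0,0],255],[[0,0,-0.001],[0,0,0],255],[[0,0,-0.001],[0,0,0],255],[[0,0,-0.001],[0,0,0],255],[[0,0,0],[0,0,0],255],[[0,0,0],[0,0,0],255]]'

```text
time: 12.3
tool_pos: [0.5053, -0.0046, 0.1528]
tool_rot: [3.141, -0.0, -0.09]
contact_force: [-0.8, -0.1, -0.1]
opening: 0.0137
```

Call:
send_rows --plan '[[[0,0,-0.001],[0,0,0],255],[[0,0,-0.001],[0,0,0],255],[[0,0,-0.001],[0,0,0],255],[[0,0,-0.001],[0,0,0],255],[[0,0,0],[0,0,0],255],[[0,0,0],[0,0,0],255]]'

```text
time: 12.9
tool_pos: [0.5054, -0.0046, 0.1491]
tool_rot: [3.141, -0.001, -0.09]
contact_force: [-1.1, 0.4, 5.9]
opening: 0.014
```

Call:
send_rows --plan '[[[0,0,-0.001],[0,0,0],255],[[0,0,-0.001],[0,0,0],255],[[0,0,-0.001],[0,0,0],255],[[0,0,0],[0,0,0],255],[[0,0,0],[0,0,0],255]]'

```text
time: 13.4
tool_pos: [0.5055, -0.0046, 0.1466]
tool_rot: [3.141, -0.001, -0.09]
contact_force: [-2.9, 0.4, 9.2]
opening: 0.0138
```

Call:
send_rows --plan '[[[-0.0007,0,-0.001],[0,0,0],255],[[0,0,-0.001],[0,0,0],255],[[0,0,0],[0,0,0],255],[[0,0,0],[0,0,0],255],[[0,0,0],[0,0,0],255]]'

```text
time: 13.9
tool_pos: [0.5053, -0.0046, 0.1451]
tool_rot: [3.141, -0.002, -0.09]
contact_force: [-2.2, 1.1, 11.6]
opening: 0.0138
```

Call:
send_rows --plan '[[[0,0,0],[0,0,0],255]]'

```text
time: 14.0
tool_pos: [0.5053, -0.0046, 0.1451]
tool_rot: [3.141, -0.003, -0.09]
contact_force: [-1.5, 0.1, 11.7]
opening: 0.0137
```

Call:
send_rows --plan '[[[0,0,-0.0005],[0,0,0],255],[[0,0,0],[0,0,0.05],255],[[0,0,0],[0,0,0.05],255],[[0,0,0],[0,0,0.05],255],[[0,0,0],[0,0,0.05],255],[[0,0,0],[0,0,0],255],[[0,0,0],[0,0,0],255]]'

```text
time: 14.7
tool_pos: [0.5056, -0.0047, 0.1448]
tool_rot: [3.141, -0.003, 0.11]
contact_force: [-1.8, -0.3, 13.3]
opening: 0.0141
```

```bash
python3 - <<'E'
from h import *
for i in range(1):
    o=robot.observe();print(o['tool_pos'],o['tool_rot'],o['contact_force'],o['torque'])
E
```

```text
[ 0.50558076 -0.00471656  0.14475564] [ 3.14061651e+00 -3.12530477e-03  1.09897088e-01] [-1.78673043 -0.2557835  13.32832106] [ 0.12347484  0.44063675 -0.01731937]
```

Moment about z is about 0, so the pin turns freely. Continuing the turn.

Call:
send_rows --plan '[[[0,0,0],[0,0,0.07],255],[[0,0,0],[0,0,0.07],255],[[0,0,0],[0,0,0.07],255],[[0,0,0],[0,0,0.07],255],[[0,0,0],[0,0,0.07],255],[[0,0,0],[0,0,0.07],255],[[0,0,0],[0,0,0.07],255],[[0,0,0],[0,0,0],255]]'

```text
time: 15.5
tool_pos: [0.506, -0.0048, 0.1449]
tool_rot: [3.139, -0.003, 0.602]
contact_force: [-1.1, 0.0, 12.3]
opening: 0.014
```

Call:
send_rows --plan '[[[-0.0005,0,0],[0,0,0.07],255],[[0,0,0],[0,0,0.07],255],[[0,0,0],[0,0,0.07],255],[[0,0,0],[0,0,0.07],255],[[0,0,0],[0,0,0.07],255],[[0,0,0],[0,0,0.07],255],[[0,0,0],[0,0,0.07],255],[[0,0,0],[0,0,0.07],255],[[0,0,0],[0,0,0.07],255],[[0,0,0],[0,0,0.07],255],[[0,0,0],[0,0,0.07],255],[[0,0,0],[0,0,0.07],255],[[0,0,0],[0,0,0.04],255],[[0,0,0],[0,0,0],255],[[0,0,0],[0,0,0],255]]'

```text
time: 17.0
tool_pos: [0.5058, -0.0048, 0.145]
tool_rot: [3.136, 0.0, 1.48]
contact_force: [0.3, 0.5, 11.8]
opening: 0.0136
```

```bash
python3 - <<'E'
from h import *
o=robot.observe();print(o['tool_pos'],o['tool_rot'],o['contact_force'],o['torque'])
a=grab("wrist","q");s=grab("side","q")
cv2.imwrite('pics/q.png',np.hstack([cv2.resize(a['pixels'][100:330,150:360],(400,440)),cv2.resize(s['pixels'][100:220,220:330],(400,440))])[:,:,::-1])
E
```

```text
[ 0.50579077 -0.00483669  0.14497979] [3.13647191e+00 3.06195998e-04 1.47976219e+00] [ 0.2549994   0.54222557 11.80999081] [-0.04046068 -0.05609785 -0.01011156]
```

View pics/q.png

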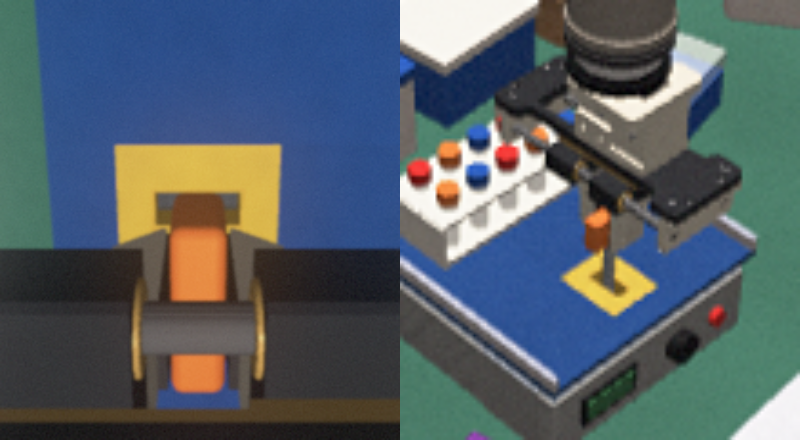

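Crossbar is square across the slot and out of sight under the plate. Raising gently with the spring.

Call:
send_rows --plan '[[[0,0,0.001],[0,0,0],255],[[0,0,0.001],[0,0,0],255],[[0,0,0.001],[0,0,0],255],[[0,0,0.0005],[0,0,0],255],[[0,0,0.0005],[0,0,0],255],[[0,0,0],[0,0,0],255],[[0,0,0],[0,0,0],255]]'

```text
time: 17.8
tool_pos: [0.5057, -0.0049, 0.1484]
tool_rot: [3.137, 0.0, 1.48]
contact_force: [1.3, -0.8, 6.7]
opening: 0.0133
```

Call:
send_rows --plan '[[[0,0,0.0005],[0,0,0],255],[[0,0,0.0005],[0,0,0],255],[[0,0,0],[0,0,0],255],[[0,0,0],[0,0,0],255]]'

```text
time: 18.2
tool_pos: [0.5057, -0.0048, 0.1492]
tool_rot: [3.137, 0.0, 1.48]
contact_force: [1.1, -0.7, 5.3]
opening: 0.0133
```

Call:
send_rows --plan '[[[0,0,0],[0,0,0],205],[[0,0,0],[0,0,0],190],[[0,0,0],[0,0,0],170],[[0,0,0],[0,0,0],140],[[0,0,0],[0,0,0],110],[[0,0,0],[0,0,0],110],[[0,0,0],[0,0,0],110],[[0,0,0],[0,0,0],110]]'

```text
time: 19.0
tool_pos: [0.5041, -0.0046, 0.1482]
tool_rot: [3.141, 0.0, 1.48]
contact_force: [0.7, -0.4, -0.0]
opening: 0.0522
```

```bash
python3 - <<'E'
from h import *
o=robot.observe();print(o['tool_pos'],o['tool_rot'],o['contact_force'],o['opening'])
a=grab("wrist","r");s=grab("side","r")
cv2.imwrite('pics/r.png',np.hstack([cv2.resize(a['pixels'][100:330,150:360],(400,440)),cv2.resize(s['pixels'][100:220,220:330],(400,440))])[:,:,::-1])
E
```

```text
[ 0.50408745 -0.00458039  0.14824435] [3.14146775e+00 2.55168700e-05 1.47981179e+00] [ 0.65626119 -0.35280511 -0.02680294] 0.05215194700576334
```

View pics/r.png

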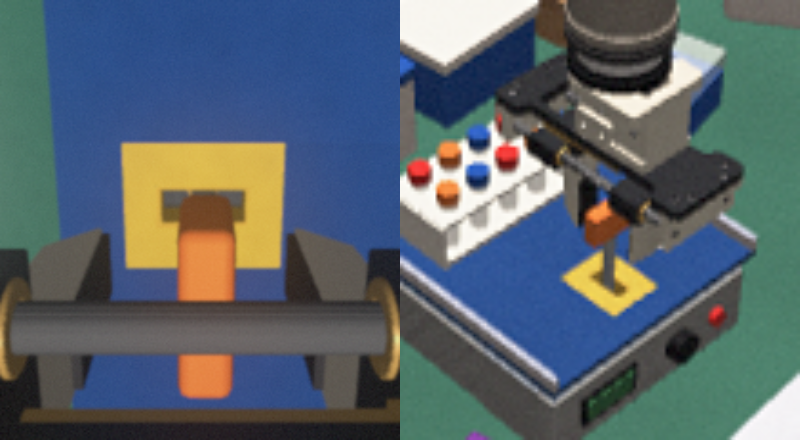

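Released, and the pin stands upright in the catch. Withdrawing straight up.

Call:
send_rows --plan '[[[0.001,0,0.005],[0,0,0],80],[[0,0,0.01],[0,0,0],60],[[0,0,0.015],[0,0,0],60],[[0,0,0.025],[0,0,0],60],[[0,0,0.03],[0,0,0],60],[[0,0,0.03],[0,0,0],60],[[0,0,0.02],[0,0,0],60],[[-0.02,0,0.01],[0,0,0],60],[[-0.03,-0.03,0],[0,0,0],60],[[-0.02,-0.04,0],[0,0,0],60],[[0,-0.04,0],[0,0,0],60],[[0,-0.03,0],[0,0,0],60],[[0,0,0],[0,0,0],60],[[0,0,0],[0,0,0],60],[[0,0,0],[0,0,0],60]]'

```text
time: 20.6
tool_pos: [0.4351, -0.1437, 0.2936]
tool_rot: [3.141, -0.0, 1.481]
contact_force: [-0.3, 0.2, -0.0]
opening: 0.0704
```

```bash
python3 - <<'E'
from h import *
o=robot.observe();print(o['tool_pos'],o['contact_force'],o['opening'])
a=grab("wrist","z");s=grab("side","z");t=grab("top","z")
cv2.imwrite('pics/z.png',np.hstack([cv2.resize(t['pixels'][120:240,210:330],(400,400),interpolation=2),cv2.resize(s['pixels'][110:210,230:330],(400,400),interpolation=2)])[:,:,::-1])
def om(c,b):
    h=cv2.cvtColor(c['pixels'],cv2.COLOR_RGB2HSV);m=cv2.inRange(h,(4,150,80),(15,255,255));u0,u1,v0,v1=b
    q=m[v0:v1,u0:u1];v,u=np.nonzero(q);r=cv2.minAreaRect(np.c_[u+u0,v+v0].astype(np.float32));return r
rt=om(t,(255,285,180,215));rs=om(s,(255,300,140,195));print(rt,rs)
print(tri(t,rt[0],s,rs[0]))
for zz in (.14,.145,.15): print([np.round(onz(t,*p,zz)[:2],4).tolist() for p in cv2.boxPoints(rt)])
E
```

```text
[ 0.43507925 -0.14370971  0.29362063] [-0.26291885  0.22614049 -0.00504116] 0.07041352436875976
((276.0, 192.0), (0.0, 0.0), 0.0) ((271.12542724609375, 149.0397186279297), (32.61274719238281, 17.41817283630371), 57.38076400756836)
(array([ 0.5209106 , -0.01554579,  0.18401593]), np.float64(0.031890477799964824))
[[0.5143, -0.026], [0.5143, -0.026], [0.5143, -0.026], [0.5143, -0.026]]
[[0.5135, -0.0258], [0.5135, -0.0258], [0.5135, -0.0258], [0.5135, -0.0258]]
[[0.5128, -0.0256], [0.5128, -0.0256], [0.5128, -0.0256], [0.5128, -0.0256]]
```

View pics/z.png

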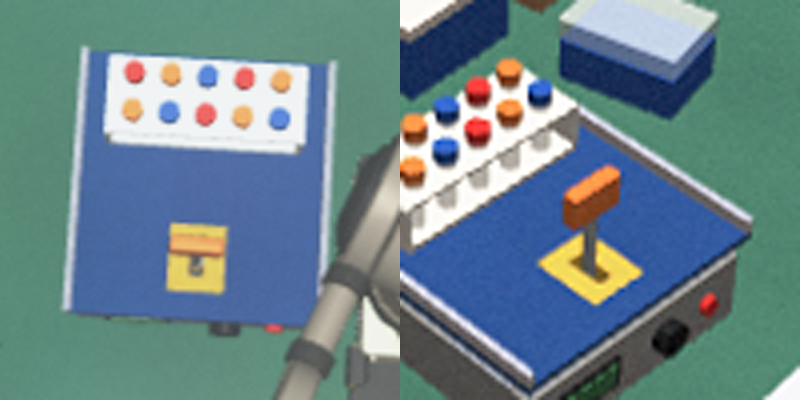

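View pics/side_z.png

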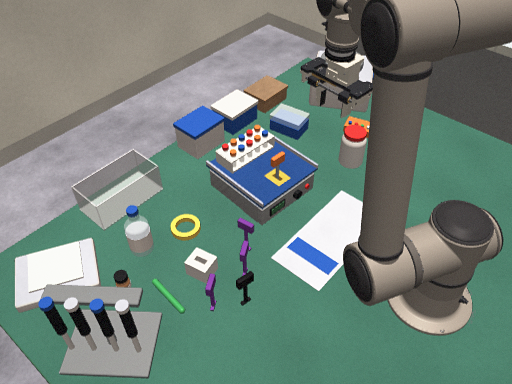

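View pics/wrist_z.png

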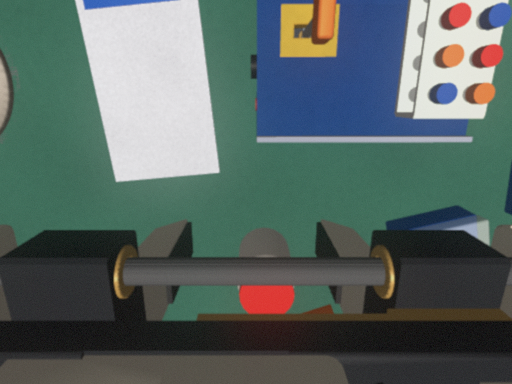

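```bash
python3 - <<'E'
from h import *
for n,o,k in(('top',(210,120),400/120),('side',(230,110),4)):
    c=dict(np.load(f'pics/{n}_z.npz'))
    P=[]
    for sx in(23,-23):
      for sy in(7,-7):
        a=np.pi/2-.0895;p=(.505+(np.cos(a)*sx-np.sin(a)*sy)/1000,-.0043+(np.sin(a)*sx+np.cos(a)*sy)/1000,.182)
        u=proj(c,p);P.append(np.round([(u[0]+.5-o[0])*k,(u[1]+.5-o[1])*k]).tolist())
    print(n,P)
E
```

```text
top [[170.0, 252.0], [171.0, 236.0], [225.0, 256.0], [226.0, 239.0]]
side [[180.0, 202.0], [166.0, 192.0], [227.0, 172.0], [212.0, 162.0]]
```

```bash
python3 - <<'E'
from h import *
c=dict(np.load('pics/top_z.npz'));s=dict(np.load('pics/side_z.npz'))
a=cv2.resize(c['pixels'][180:215,250:290],(400,350),interpolation=2);b=cv2.resize(s['pixels'][145:190,260:300],(311,350),interpolation=2)
cv2.imwrite('pics/zz.png',np.hstack([a,b])[:,:,::-1])
E
```

```text
(no output)
```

View pics/zz.png

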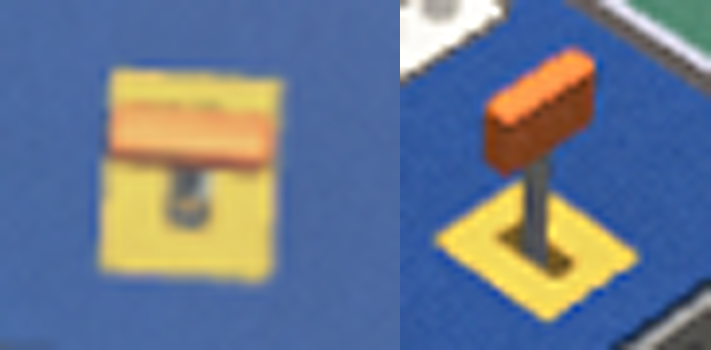

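```bash
python3 - <<'E'
from h import *
c=dict(np.load('pics/top_z.npz'));s=dict(np.load('pics/side_z.npz'))
for v in (191.7,192.3,193): print(tri(c,(268.7,v),s,(277.8,155.9)))
E
```

```text
(array([ 0.50922168, -0.00470054,  0.17625516]), np.float64(0.0021378574508134607))
(array([ 0.507995  , -0.00426178,  0.17707492]), np.float64(0.00073141517906819))
(array([ 0.50656425, -0.00374886,  0.1780359 ]), np.float64(0.0009065971223003692))
```

```bash
python3 -c "
from cell import robot
print(robot.hand_in())"
```

```text
the job is handed in; nothing more can be done
None
```

The shaker's platform is locked with the orange-handled pin, and the job is handed in at about 21 s of the 54 s allowed. `hand_in` gives no verdict, so this rests on my own checks.

- **What I did:** I pulled the pin straight up out of its holder and lowered it through the slot without touching the rim. The spring first touched about 24 mm under the plate. I pushed to a wrist reading of about 12–13 N and turned the pin a quarter turn with almost no resistance. I then let the spring lift it, released it and moved the arm clear.
- **Forces:** The highest wrist reading I saw was 13.3 N. Readings come only at the end of each move call, so I did not see the force between them.
- **Last checks:** The pin stands square across the slot, and the tool was at 1.48 rad when I let go, a quarter turn from the slot. The top of the grip is at about (0.508, −0.004, 0.177), against a slot centre of about (0.505, −0.004). That puts the crossbar about 28–33 mm below the plate, with a tilt of about 0.03 rad. The gripper read near-zero force, and the other things on the bench look unmoved in the final pictures.
- **Disagreements:** My automatic orange mask failed on the final top and side views, so I read the grip's corners off enlarged crops instead. The crossbar depth differs by up to about 5 mm between that triangulation and the arm's own readings, but both are within the 22–52 mm limits.

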